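# Put the craft glue away in the door rack

### The job

Pull the little cupboard's door open, stand the glue bottle upright in the free place of the rack on the inside of the door, then push the door shut until its roller catch snaps home. Close it gently: do not slam the door or lean on it hard once it is home, and leave everything else as it is.

Things in the scene. Friction and masses are not known exactly. Their poses are not given: they have to be found in the camera images.
- cupboard: The cupboard's fixed white box, 216 mm wide, 250 high, origin on the table under it; x points from front to back (the door faces -x, the robot's side), y to the hinge side, z up. The wooden front frame round its mouth carries hinges, door, catch and a rubber strip; it is packed out by hand, so door and all stand up to 9 mm nearer or farther (along x) than the nominal points here.
- door (a joint): Door angle, rad: 0 shut (rests within 0.003 of it), grows as the free side swings out to -x, stop at 1.75; stays where left. Leaf 214 x 15 x 236 mm, top at z 0.246. A head on the leaf snaps between two sprung rollers: a pull of 5 to 9 N at the bar frees it; pushing shut rises to 13 N from 0.05 rad, gives way at 0.009 to 0.018. Then home on the rubber strip (19 N per mm; meant for 35 N at most, catch's own pull of 3 to 7 included).
- hinge (a point): Point of the upright hinge line at table height, nominal, fixed to the box (does not read the true door). The door turns about it: at angle q, a point of the shut door goes to its place turned by -q about z (clockwise from above) round this line.
- handle (a point): Nominal point, with the door SHUT, on the axis of the upright steel bar pull, 25 mm below its top end (0.240). Bar 12 mm thick, z 0.050 to 0.240, 186 mm from the hinge line along the leaf, axis 44 mm in front of the leaf's face (38 mm free behind it); posts to the leaf at z 0.100 and 0.190, 8 mm thick. Fixed to the box: does not move with the door.
- free_place (a point): Nominal middle, with the door SHUT, of the floor of the rack's free place; turns with the door in truth, but this point is fixed to the box. Grey tray rack on the leaf's inner side, floor z 0.108, walls up to 0.155; free place (handle side) 63 mm along the leaf, 52 deep from the leaf. A jar 38 mm thick, 65 tall stands in the other place, 66 mm nearer the hinge.
- bottle_center (a point): Glue bottle: white round body 41 mm thick, 84 high with shoulder, straight grey ribbed cap 32 mm thick from 86 to 120 mm above its foot. About 0.14 kg (0.10 to 0.20). Point on its axis, half-way up (60 mm above the foot; cap's middle 43 mm higher). It stands upright on the table near a wider, lower paint pot and a tape roll, which may have changed places.
- jar: Bystander: small jar, 38 mm thick, 65 tall, in the rack's other place; rides with the door. Origin under its foot.
- paint_pot: Bystander: squat paint pot, 60 mm thick, 62 tall, on the newspaper; origin under its foot.
- tape_roll: Bystander: cardboard tape roll lying flat, 84 mm across, 24 high; origin under its middle.
- cloud_light: Bystander: white cloud-shaped night-light, 150 x 38 x 100 mm, standing; origin under its middle.
Things that resemble listed ones, but are neither listed nor needed, are in the scene too. What is shaped like the part that bears door but blue is not meant. Leave any brown look-alike of the part that bears bottle_center alone.

How it is judged (in metres and radians):
On the way, in this order (a step that is already met when the one before it is completed fails the run):
1. the door has been pulled open through its catch (value of joint door above 0.5 rad), for 0.1 s.
2. the bottle stands in the rack of the open door, let go (value of joint door above 0.3 rad and height (world z) of bottle_center between 0.16 and 0.176 m and angle between bottle_center's own z axis and vertical below 0.15 rad and contact force between the fingers and bottle below 0.2 N and linear speed of bottle below 0.05 m/s), for 0.2 s.
At the end, for the whole second after the job is handed in: the door is shut and held by its catch (within 0.006 rad of home), and the bottle stands upright (within 0.15 rad) on the rack's floor in the free place, its axis within 25 mm of the place's middle; the jar still stands in its own place (value of joint door between -0.012 and 0.006 rad and horizontal distance between bottle_center and free_place below 0.025 m and height (world z) of bottle_center between 0.16 and 0.176 m and angle between bottle_center's own z axis and vertical below 0.15 rad and distance of jar from where it was at the start of the episode below 0.04 m and angle between jar's own z axis and vertical below 0.2 rad); the robot touches nothing.
It fails at once if the door is driven against the rubber strip of its frame with more than 35 N (slammed, or leaned on) (contact force between front_c4 and door_c0 above 35 N).
It fails at once if a bystander on the table is shifted by more than 30 mm (distance of any of paint_pot, tape_roll, pen_cup, cloud_light, glue_gun, scissors, phone from where it was at the start of the episode above 0.03 m).
It also fails if it takes over 72 s, if anything falls off the work surface, if the arm or the gripper's body presses on something with over 40 N, if the wrist force passes 120 N, or if a joint passes its speed limit or range.

### The arm

A 6-joint arm with a two-finger parallel gripper is mounted at the origin on the work surface. World frame = base frame: x ahead of the robot, y to its left, z up, the work surface at z = 0. Lengths are in mm, angles in rad, forces in N, time in s.
With the tool pointing down it reaches from about 300 to 825 mm from the base axis. Payload 5.4 kg.
Tool frame: the origin (TCP) lies at the very end of the fingers, on their centre line; the grasp point (between the pads) lies 19 mm behind it; z points along the fingers, x is the direction in which the jaws open and shut, and the axes are right-handed (so a half turn about z gives the same grasp; the last joint's range is limited). The gripper opens to 92 mm and grips with 3 to 60 N. Pads are 20 mm wide; open, the fingers measure 128 mm over their backs; the gripper's body (75 mm by 189 mm) begins 69 mm behind the grasp point.
Start: joints at [0.923, 0.158, 1.597, -0, 1.386, -0.21], TCP at [243.777, 520.748, 214.601] pointing down, gripper open.
Joint ranges: [-2.91, 2.91], [-0.94, 2.29], [0.18, 2.7], [-1.29, 4.43], [0.17, 2.64], [-3, 3]. Speed limits (rad/s): [2.57, 2.57, 3.14, 3.14, 3.14, 3.14].

### API

Orientations are given as a rotation vector (axis times angle).
In Python, from bench import * gives the robot as it stands. The module is installed in compiled form; this text tells all that it offers. Calls block until the motion is done:
- move_pose(position, orientation): joint-space move of the TCP to a pose.
- move_straight(position, max_speed=150, orientation=None): straight line of the TCP; orientation=None keeps the orientation; max_speed is the mean speed in mm/s.
- goto_joints(angles): joint-space move.
- command_gripper(opening, f_grip=None): finger opening in mm; f_grip is the grip in N (None keeps the last); returns when the fingers have stopped.
- dwell(seconds).
- inverse_kinematics(position, orientation): joint angles nearest the present ones, or None.
- get_image(name): name is "side" or "top" or "wrist"; returns the picture (420x560x3 uint8, red, green, blue); there is no depth.
- camera_params(name): a dict with "fx", "fy", "cx", "cy" (pixels), "k1" (the pictures are not rectified: a ray, as slopes to the right and down, at radius r is drawn at 1 + k1 r^2 times it, then the intrinsics apply), "view" (4x4, takes a point from world to camera coordinates). Camera axes: x right, y down, z forward; pixel columns grow to the right and rows downward; lengths in mm; the calibration is good to about 2 mm. A picture is of the moment at which its call begins: read the wrist's pose just before it. camera_params takes no time and is no camera call; for the wrist camera it gives the pose at the moment of the call.
A pose or a line that the arm cannot do raises PlanningError and nothing moves.
- finish_job(): hands the job in, once; it reports no verdict.
Trained networks look in the newest picture that a camera, given by its name, has taken for a name from the list of things; names that differ only in an ending like _2 or _b are one class to them, and where a whole thing is asked for, a point or a joint stands for the part that bears it (a point fixed in the world has none). Each returns a list of dicts, best first, with "conf" (0 to 1); they miss things now and then, are a little off and sometimes report something else, mostly with a low value. They report only what shows in the picture. A call takes as long as a camera call. They do not tell look-alikes from the thing itself.
- find_in(camera, thing): "at" ([x, y, z] in mm, in the coordinates of the camera as it stood for that picture, good to about 4 mm: the middle of the surface that is visible of it).
Readings, each from a call of its own:
- current_t(): time.
- current_joints(): joint angles.
- current_joint_velocities(): joint speeds.
- current_joint_efforts(): joint torques, N m.
- current_eef_pos(): TCP position.
- current_tcp_rot(): TCP orientation.
- current_wrist_force(): force on the tool from outside, world axes, zero at the start.
- current_wrist_torque(): the same for the moment, N m.
- current_width(): finger opening in mm.
Only numpy, scipy, OpenCV 4.12 (cv2) and the standard library are available. Lean on these libraries where they do the work, as an engineer would, in place of code of your own. Each camera call takes 0.05 s, during which the arm holds its last target.

## Working session

There is one attempt and no reset: what is moved stays moved. The work goes in short steps, each a Python script; the robot and the scene stay as the last script left them, time stands still between calls to the robot, and variables do not carry over. Pictures are saved under pics/ and viewed, and the job is handed in when it is done.

```bash
mkdir -p pics; ls; python3 - <<'E'
from bench import *
import cv2, numpy as np
np.set_printoptions(precision=2,suppress=True)
for c in ["side","top","wrist"]:
    im=get_image(c); cv2.imwrite(f"pics/{c}0.png",im[:,:,::-1])
    p=camera_params(c); print(c,p)
    V=np.array(p["view"])
    for th in ["cupboard","door","bottle_center","paint_pot","tape_roll","cloud_light","handle","jar"]:
        try: r=find_in(c,th)
        except Exception as e: print(th,e); continue
        for d in r[:4]:
            a=np.array(d["at"]); print(c,th,round(d["conf"],2),(np.linalg.inv(V)@np.r_[a,1])[:3])
print(current_t(),current_tcp_rot())
E
```

```text
pics
side {'fx': 537.1068843805995, 'fy': 537.1068843805995, 'cx': 273.86931116582616, 'cy': 204.2561883001642, 'k1': -0.027550127243921276, 'view': array([[  -1.  ,   -0.04,   -0.  ,  572.42],
       [  -0.03,    0.69,   -0.72,  137.89],
       [   0.03,   -0.72,   -0.69, 1435.34],
       [   0.  ,    0.  ,    0.  ,    1.  ]])}
side cupboard 0.7 [766.16 190.85 243.03]
side door 0.68 [653.49 105.87 208.5 ]
side door 0.62 [265.86 275.94 142.49]
side door 0.47 [ 598.54 -208.83   17.75]
side bottle_center 0.85 [ 509.46 -170.7    66.2 ]
side bottle_center 0.61 [ 427.67 -172.68   70.8 ]
side bottle_center 0.54 [767.69 190.26 242.27]
side paint_pot 0.64 [ 512.01 -308.7    55.18]
side tape_roll 0.76 [ 601.4  -210.65   23.38]
side cloud_light 0.66 [ 662.9  -389.03   49.73]
side cloud_light 0.33 [ 598.6  -207.93   20.13]
side handle 0.77 [766.85 185.84 245.96]
side handle 0.75 [ 509.32 -169.84   70.07]
top {'fx': 475.116266852235, 'fy': 475.116266852235, 'cx': 276.87770604235556, 'cy': 215.16924351973194, 'k1': -0.08316671133031941, 'view': array([[  -0.02,   -1.  ,    0.  ,  -48.16],
       
[... 211 characters left out ...]
 door 0.57 [674.44  65.05 182.64]
top bottle_center 0.69 [ 424.89 -184.94  121.43]
top bottle_center 0.61 [ 496.71 -181.79  111.45]
top paint_pot 0.98 [ 508.76 -318.63   63.55]
top tape_roll 0.63 [ 597.12 -214.21   17.1 ]
top cloud_light 0.84 [ 653.74 -399.27   68.68]
top handle 0.74 [783.37 103.32 250.85]
wrist {'fx': 333.32551160100456, 'fy': 333.32551160100456, 'cx': 278.66243519634014, 'cy': 204.0800878069778, 'k1': -0.026086573600559295, 'view': array([[   0.42,    0.91,    0.  , -576.19],
       [   0.88,   -0.41,    0.24,  -27.33],
       [   0.22,   -0.1 ,   -0.97,  387.86],
       [   0.  ,    0.  ,    0.  ,    1.  ]])}
wrist door 0.59 [246.02 326.17  58.43]
1.35 [ 2.65  1.69 -0.  ]
```

View pics/side0.png

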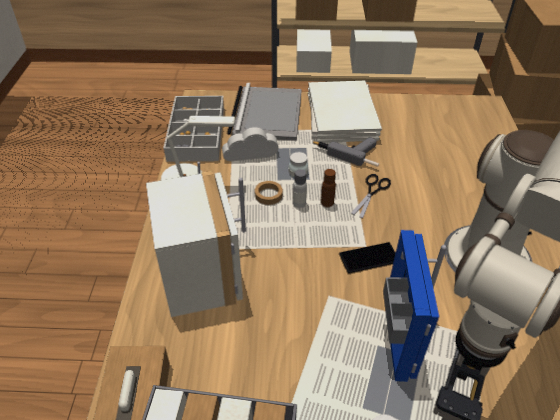

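View pics/top0.png

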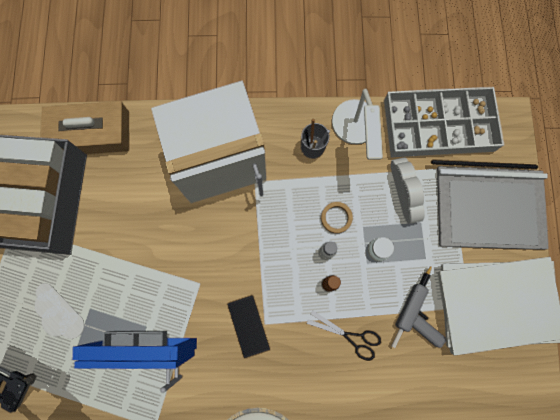

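View pics/wrist0.png

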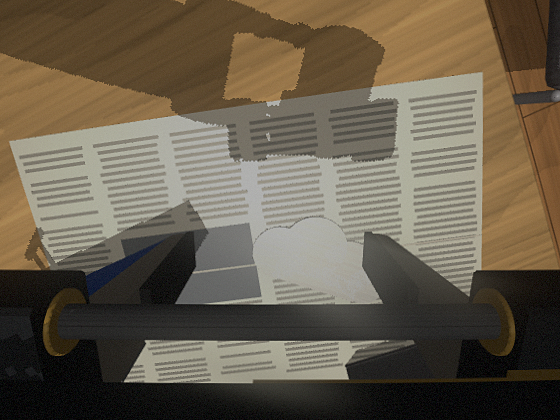

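```bash
python3 - <<'E'
import cv2
t=cv2.imread("pics/top0.png"); s=cv2.imread("pics/side0.png")
cv2.imwrite("pics/top_c.png",cv2.resize(t[75:210,145:280],None,fx=4.4,fy=4.4,interpolation=cv2.INTER_CUBIC))
cv2.imwrite("pics/side_c.png",cv2.resize(s[165:320,140:260],None,fx=3.8,fy=3.8,interpolation=cv2.INTER_CUBIC))
a=cv2.resize(t[225:305,300:410],None,fx=4,fy=4,interpolation=cv2.INTER_CUBIC)
b=cv2.resize(s[140:220,260:350],None,fx=4,fy=4,interpolation=cv2.INTER_CUBIC)
cv2.imwrite("pics/bot_c.png",cv2.hconcat([a,b]))
E
```

```text
(no output)
```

View pics/top_c.png

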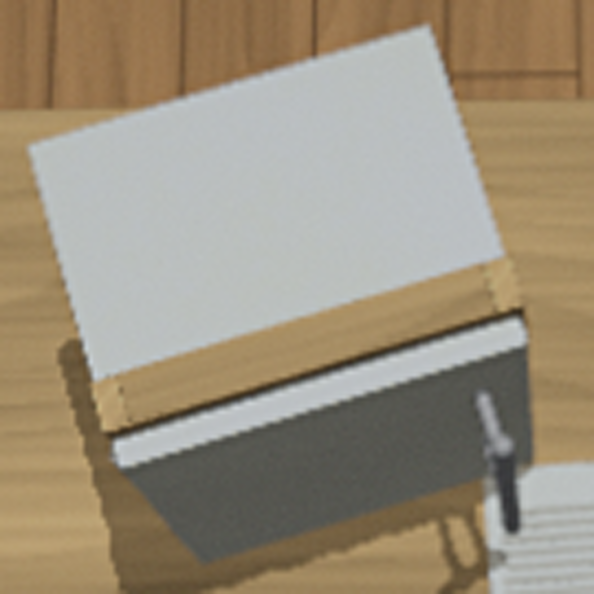

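View pics/side_c.png

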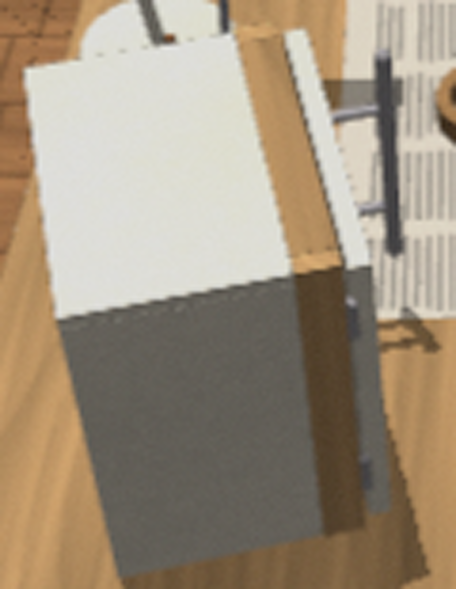

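View pics/bot_c.png

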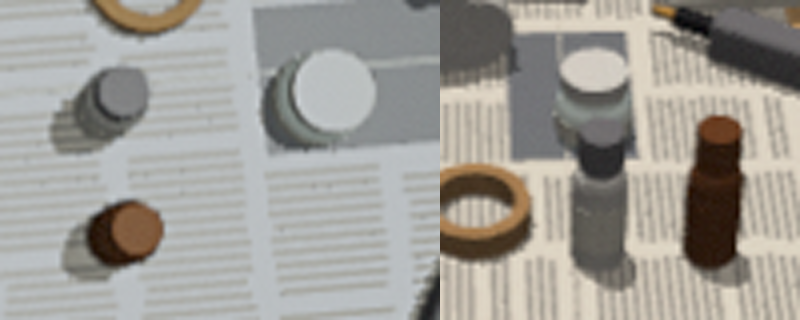

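```bash
cat > h.py <<'E'
import numpy as np, cv2
np.set_printoptions(precision=1,suppress=True)
import bench
def ray(cam,px,p=None):
    p=p or bench.camera_params(cam)
    d=np.array([(px[0]-p["cx"])/p["fx"],(px[1]-p["cy"])/p["fy"]]); s=d.copy()
    for _ in range(20): s=d/(1+p["k1"]*(s@s))
    V=np.array(p["view"]); R=V[:3,:3]; o=-R.T@V[:3,3]
    return o,R.T@np.r_[s,1]
def atz(cam,px,z,p=None):
    o,d=ray(cam,px,p); return o+d*(z-o[2])/d[2]
def proj(cam,P,p=None):
    p=p or bench.camera_params(cam); V=np.array(p["view"]); c=V[:3,:3]@np.array(P)+V[:3,3]
    s=c[:2]/c[2]; s=s*(1+p["k1"]*(s@s)); return np.array([p["fx"]*s[0]+p["cx"],p["fy"]*s[1]+p["cy"]])
E
python3 - <<'E'
from h import *
T=lambda x,y:((x+.5)/4.4-.5+145,(y+.5)/4.4-.5+75)
S=lambda x,y:((x+.5)/3.8-.5+140,(y+.5)/3.8-.5+165)
print("frontL,R backL,R bar")
for q,z in [((120,467),246),((527,346),246),((113,440),246),((522,318),246),((481,398),240),((93,380),250),((502,257),250),((30,148),250),((430,25),250)]:
    print("top",z,atz("top",T(*q),z))
for q,z in [((370,267),246),((303,30),246),((345,267),246),((286,33),246),((383,55),240),((290,275),250),((235,35),250),((57,318),250),((25,70),250)]:
    print("side",z,atz("side",S(*q),z))
B=lambda x,y:((x+.5)/4-.5+300,(y+.5)/4-.5+225)
C=lambda x,y:((x+.5)/4-.5+260,(y+.5)/4-.5+140)
print("cap",atz("top",B(123,92),120),atz("side",C(603-440,126),120))
print("brown",atz("top",B(134,229),120),atz("side",C(720-440,130),120))
print("pot",atz("top",B(334,90),62),atz("side",C(594-440,68),62))
E
```

```text
frontL,R backL,R bar
top 246 [643.8 172.  246. ]
top 246 [703.  -31.4 246. ]
top 246 [657.8 175.9 246. ]
top 246 [717.7 -29.  246. ]
top 240 [678.   -7.8 240. ]
top 250 [687.9 185.9 250. ]
top 250 [748.8 -19.4 250. ]
top 250 [812.7 222.5 250. ]
top 250 [876.4  16.8 250. ]
side 246 [644.9 176.5 246. ]
side 246 [706.1 -28.3 246. ]
side 246 [659. 177. 246.]
side 246 [716.7 -24.9 246. ]
side 240 [653.7 -12.7 240. ]
side 250 [688.8 188.  250. ]
side 250 [748.  -17.2 250. ]
side 250 [813.6 225.  250. ]
side 250 [874.8  21.  250. ]
cap [ 505.4 -184.5  120. ] [ 505.7 -189.6  120. ]
brown [ 423.7 -188.1  120. ] [ 424.  -188.3  120. ]
pot [ 510.6 -325.4   62. ] [ 511.3 -326.4   62. ]
```

Target: the grey-white bottle (top 331,248 / side 300,175), not the brown one (top 333,282). Its top matches z=120 at (505,-187) in both views. The white cupboard's door is meant, not the blue leaf at top (135,350). Bar top: side view puts it 44.0 mm in front of the measured face, which fits the description.

```bash
cat >> h.py <<'E'
from bench import *
from scipy.spatial.transform import Rotation as Ro
YAW=0.289
n=np.array([np.cos(YAW),np.sin(YAW)]); u=np.array([-np.sin(YAW),np.cos(YAW)])
def down(a):
    c,s=np.cos(a),np.sin(a)
    return Ro.from_matrix(np.array([[c,s,0],[s,-c,0],[0,0,-1.]])).as_rotvec()
HN,HU=682.0,-13.5
def turn(p,q):  # shut-door xy point -> at angle q
    h=HN*n+HU*u; c,s=np.cos(q),np.sin(q)
    return h+np.array([[c,s],[-s,c]])@(np.array(p)-h)
E
python3 - <<'E'
from h import *
T=lambda x,y:((x+.5)/4.4-.5+145,(y+.5)/4.4-.5+75)
print("bar top cam",atz("top",T(499,448),240))
bar=np.array([654.,-12.5])
for q in np.arange(0,1.41,.2):
    t=turn(bar,q); print(q,t,inverse_kinematics([*t,207],down(YAW-q)))
p=current_eef_pos()
move_straight([p[0],p[1],340],200)
move_pose([*bar,300],down(YAW))
command_gripper(26,15)
im=get_image("wrist"); cv2.imwrite("pics/w1.png",im[:,:,::-1])
im=get_image("side"); cv2.imwrite("pics/s1.png",cv2.resize(im[100:300,120:320,::-1],None,fx=3,fy=3))
print(proj("wrist",[*bar,240]),current_t(),current_wrist_force())
E
```

```text
bar top cam [651.9 -16.6 240. ]
0.0 [654.  -12.5] [-0.2  0.4  1.4 -0.   1.4 -0.5]
0.2 [615.5  -7.9] [-0.2  0.3  1.5 -0.   1.4 -0.3]
0.4 [578.8   4.2] [-0.2  0.2  1.6 -0.   1.4 -0.1]
0.6000000000000001 [545.1  23.4] [-0.2  0.1  1.7 -0.   1.4  0.1]
0.8 [516.   48.9] [-0.1  0.   1.8 -0.   1.4  0.4]
1.0 [492.5  79.6] [-0.1 -0.   1.8 -0.   1.4  0.6]
1.2000000000000002 [475.5 114.5] [-0.  -0.1  1.8 -0.   1.4  0.9]
1.4000000000000001 [465.9 152. ] [ 0.1 -0.1  1.8 -0.   1.4  1.2]
[277.2 219.6] 5.6833 [-0.4  0.4 -0.3]
```

View pics/w1.png

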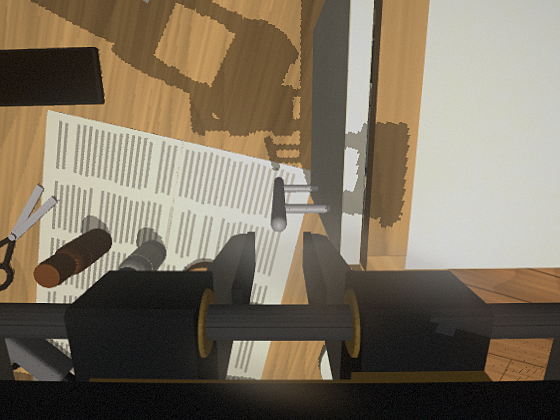

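View pics/s1.png

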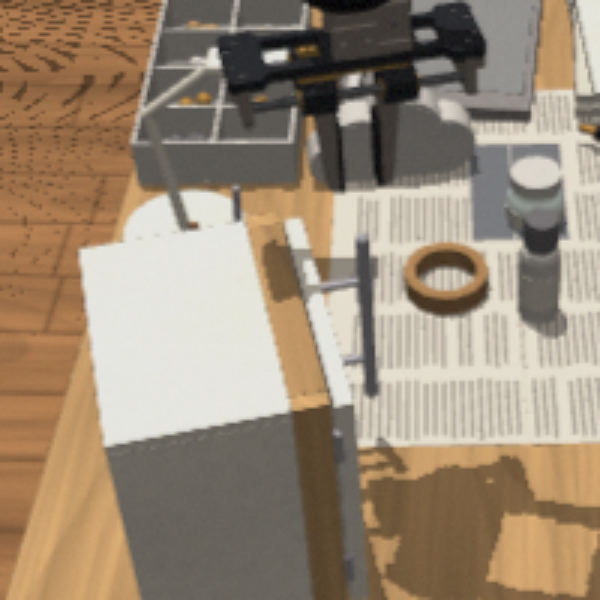

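Wrist view: the bar top is at (279,224) against a predicted (277,220), so the estimate holds to a few mm.

```bash
python3 - <<'E'
from h import *
w=atz("wrist",(279,224),240); print(w)
bar=(np.array([653.5,-13.5])+w[:2])/2; print(bar)
move_straight([*bar,300],100); move_straight([*bar,207],120)
f0=current_wrist_force(); print(f0)
command_gripper(5,5); print(current_width(),current_wrist_force()-f0)
command_gripper(22,5); print(current_wrist_force()-f0,current_t())
# pull through the catch
for q in [.03,.06,.1,.16]:
    move_straight([*turn(bar,q),207],50,down(YAW-q)); print(q,current_wrist_force()-f0,current_t())
E
```

```text
[656.2 -15.3 240. ]
[654.8 -14.4]
[0.3 0.4 1.3]
11.432985779205325 [-5.7 -2.3  4.6]
[-0.4 -0.7 -0.7] 7.5833
0.03 [ 0.7 -0.9 -1.2] 7.85
0.06 [-0.3  0.3 -2. ] 8.1167
0.1 [ 0.2 -0.3 -1.3] 8.425
0.16 [-1.4 -0.6 -1.1] 8.8083
```

```bash
python3 - <<'E'
from h import *
im=get_image("side"); cv2.imwrite("pics/s2.png",cv2.resize(im[100:300,120:320,::-1],None,fx=3,fy=3))
E
```

```text
(no output)
```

View pics/s2.png

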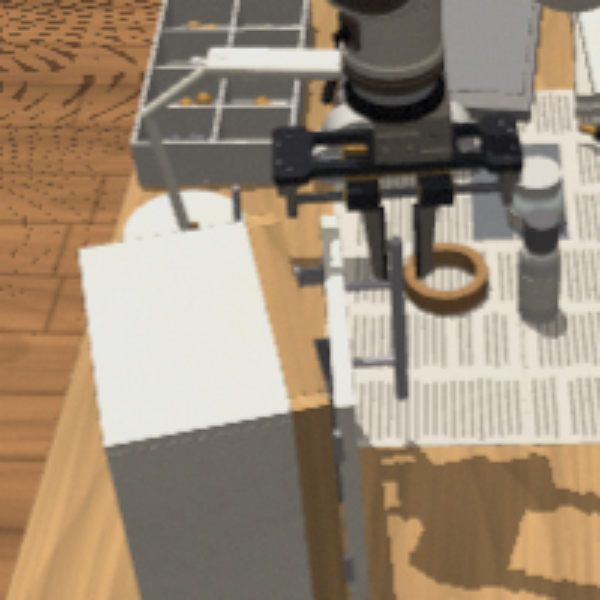

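The door is out of its catch, with the bar (400,280) between the fingers. I'll keep swinging it.

```bash
python3 - <<'E'
from h import *
bar=np.array([654.8,-14.4])
for q in np.arange(.3,1.31,.125):
    move_straight([*turn(bar,q),207],90,down(YAW-q)); print(round(q,2),current_wrist_force(),round(current_t(),2))
p=current_eef_pos()
move_straight([p[0],p[1],330],200)
move_pose([505.5,-187,330],down(YAW-1.25))
for c in ["side","top","wrist"]:
    im=get_image(c); cv2.imwrite(f"pics/{c}3.png",im[:,:,::-1])
    if c=="top": cv2.imwrite("pics/top3c.png",cv2.resize(im[75:275,145:320,::-1],None,fx=3,fy=3,interpolation=cv2.INTER_CUBIC))
    if c=="side": cv2.imwrite("pics/side3c.png",cv2.resize(im[150:320,140:340,::-1],None,fx=3.5,fy=3.5,interpolation=cv2.INTER_CUBIC))
print(proj("wrist",[505.5,-187,120]),current_t())
for c in ["side","top"]:
    for d in find_in(c,"jar"): 
        V=camera_params(c)["view"]; print(c,d["conf"],(np.linalg.inv(V)@np.r_[d["at"],1])[:3])
E
```

```text
0.3 [-0.3 -0.2  0.9] 9.32
0.42 [ 0.3 -0.1  0.8] 9.74
0.55 [-0.2 -0.6 -0.2] 10.17
0.68 [ 0.1 -0.6  0.6] 10.59
0.8 [-0.  -0.2 -0.1] 11.02
0.92 [ 0.3  0.9 -0. ] 11.44
1.05 [ 0.8 -0.2 -0.5] 11.87
1.18 [ 0.1  0.6 -0.1] 12.29
1.3 [-0.2  0.5  0.6] 12.72
[279.8 183.3] 14.85
top 0.53 [615.5 118.6 173.5]
```

View pics/top3c.png

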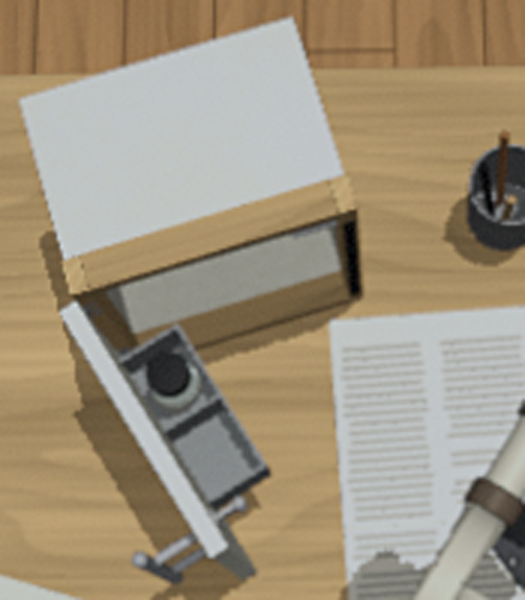

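View pics/side3c.png

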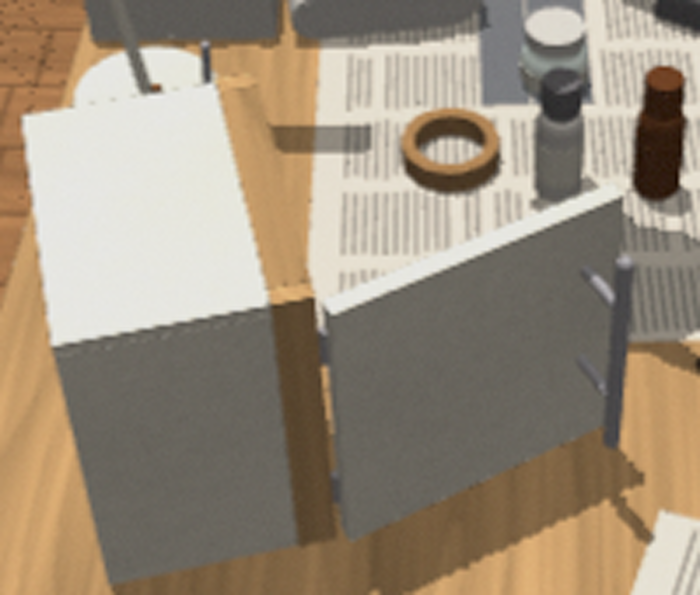

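View pics/wrist3.png

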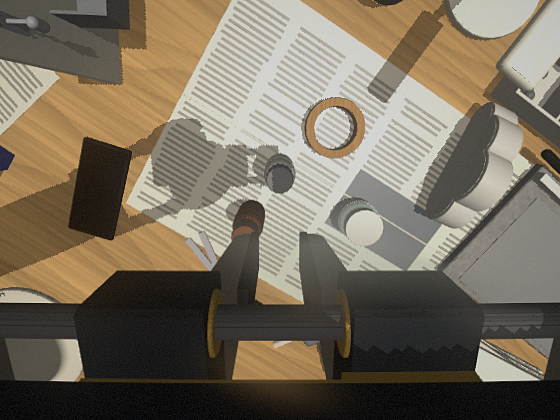

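```bash
python3 - <<'E'
from h import *
T=lambda x,y:((x+.5)/3-.5+145,(y+.5)/3-.5+75)
S=lambda x,y:((x+.5)/3.5-.5+140,(y+.5)/3.5-.5+150)
P={}
for k,q,z in [("outH",(64,310),246),("inH",(82,302),246),("outF",(212,558),246),("inF",(229,545),246),("rackFarHinge",(180,325),155),("rackFarHandle",(270,470),155),("divFar",(222,405),155),("jartop",(170,372),173),("bar",(143,560),240)]:
    P[k]=atz("top",T(*q),z)[:2]; print(k,P[k])
for k,q,z in [("outH",(328,312),246),("outF",(623,198),246),("inF",(612,185),246),("bar",(625,260),240)]:
    P["s"+k]=atz("side",S(*q),z)[:2]; print("s",k,P["s"+k])
for A,B in [("outH","outF"),("inH","inF"),("rackFarHinge","rackFarHandle"),("soutH","soutF")]:
    d=P[B]-P[A]; print(A,np.linalg.norm(d), "q=",np.arctan2(-u[1],-u[0])-np.arctan2(d[1],d[0]))
    print(d, np.arctan2(d[1],d[0]))
bar=[654.8,-14.4]
print("model bar 1.3",turn(bar,1.3),turn(bar,1.27),turn(bar,1.25))
a=np.arctan2(*(P["outF"]-P["outH"])[::-1])
e=np.array([np.cos(a),np.sin(a)]); m=np.array([-e[1],e[0]]) 
for k in P: print(k,"along",e@(P[k]-P["outH"]),"depth",m@(P[k]-P["outH"]))
print("cap wrist",atz("wrist",(280,178),120))
E
```

```text
outH [650.3 185.2]
inH [656.1 172.1]
outF [467.6  75.5]
inF [476.6  63.5]
rackFarHinge [660.8 113.3]
rackFarHandle [543.4  41.9]
divFar [595.5  79.5]
jartop [618.7 118. ]
bar [467.4 125.4]
s outH [651.7 188.1]
s outF [469.5  81. ]
s inF [476.5  69. ]
s bar [468.9 131.2]
outH 213.12118100616613 q= 1.319083239813337
[-182.7 -109.7] -2.6008795666082336
inH 209.78909474408457 q= 1.3156254845480808
[-179.5 -108.6] -2.5974218113429774
rackFarHinge 137.44271122581995 q= 1.3130512534852568
[-117.4  -71.5] -2.5948475802801534
soutH 211.26047304753925 q= 1.3282869130415238
[-182.1 -107.1] -2.6100832398364204
model bar 1.3 [468.1 131.7] [469.7 126. ] [470.9 122.3]
outH along 0.0 depth 0.0
inH along 1.7749181740780793 depth 14.219034491437716
outF along 213.1211810061661 depth 3.399347070589779e-14
inF along 211.56275879270652 depth 14.94443239289553
rackFarHinge along 28.004609621036277 depth 66.98851719102831
rackFarHandle along 165.44482043759913 depth 67.81756471855248
divFar along 101.35301131398197 depth 62.371204843931
jartop along 61.64593922425072 depth 41.33215170199288
bar along 187.5883000348442 depth -42.92970618001559
soutH along -2.670156893796533 depth -1.7932339973374907
soutF along 208.58136853298643 depth -3.7375789068958287
sinF along 208.79080212943248 depth 10.118521339326785
sbar along 183.2568862620416 depth -47.10997863893388
cap wrist [ 510.7 -184.   120. ]
```

The two cameras agree to about 4 mm: q ≈ 1.31, with the jar (crop 170,372) in the hinge-side place and the free place at (218,455). I'll take one wrist view over the rack to settle it, then pick.

```bash
python3 - <<'E'
from h import *
a=0.54
# camera offset from TCP in world for this orientation
V=np.array(camera_params("wrist")["view"]); C=-V[:3,:3].T@V[:3,3]; tp=np.array(current_eef_pos()); R=Ro.from_rotvec(current_tcp_rot())
off=R.inv().apply(C-tp); print("cam off tool",off)
o=Ro.from_rotvec(down(a)).apply(off); print(o)
v=R.inv().apply(V[:3,:3].T@np.array([0,0,1])); print("view dir tool",v)
tgt=np.array([555.,82.])
vd=Ro.from_rotvec(down(a)).apply(v)
zc=390+o[2]; look=o[:2]+vd[:2]/-vd[2]*(zc-155)
t=tgt-look*0.6
print(t); move_pose([*t,390],down(a))
im=get_image("wrist"); cv2.imwrite("pics/w4.png",im[:,:,::-1]); print(proj("wrist",[*tgt,155]),current_t())
import json; p=camera_params("wrist"); json.dump({k:(np.array(x).tolist()) for k,x in p.items()},open("w4.json","w"))
E
```

```text
cam off tool [  -0.1  -69.1 -168.4]
[-35.6  59.2 168.4]
view dir tool [-0.   0.2  1. ]
[545.4  98.6]
[278.1 193.1] 16.1333
```

View pics/w4.png

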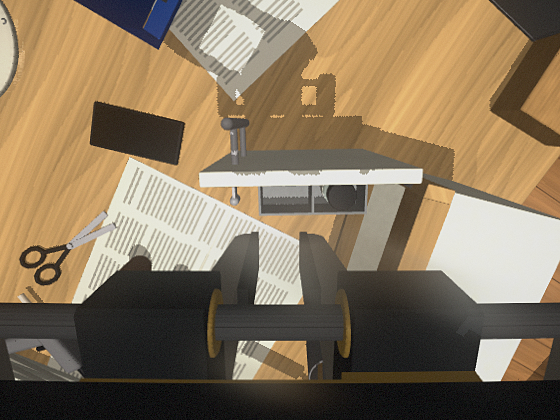

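```bash
python3 - <<'E'
import cv2
s=cv2.imread("pics/w4.png")
cv2.imwrite("pics/w4c.png",cv2.resize(s[140:230,190:440],None,fx=3.2,fy=3.2,interpolation=cv2.INTER_CUBIC))
E
```

```text
(no output)
```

View pics/w4c.png

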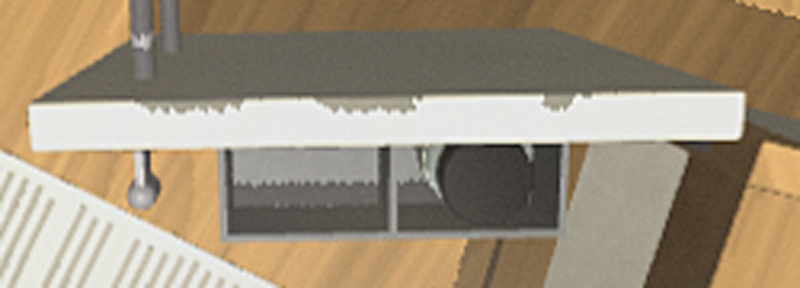

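```bash
python3 - <<'E'
from h import *
import json
p={k:(np.array(x) if isinstance(x,list) else x) for k,x in json.load(open("w4.json")).items()}
W=lambda x,y:((x+.5)/3.2-.5+190,(y+.5)/3.2-.5+140)
P={}
for k,q,z in [("outH",(744,93),246),("inH",(742,138),246),("outF",(31,103),246),("inF",(33,150),246),("rkFarHandle",(222,241),155),("rkFarHinge",(566,236),155),("div",(393,237),155),("rimInL",(230,233),155),("bar?",(143,192),190)]:
    P[k]=atz("wrist",W(*q),z,p)[:2]
d=P["outF"]-P["outH"]; d2=P["inF"]-P["inH"];print(np.linalg.norm(d),np.linalg.norm(d2))
a=np.arctan2(d[1],d[0]); a2=np.arctan2(d2[1],d2[0]); print(a,a2)
d3=P["rkFarHandle"]-P["rkFarHinge"]; print("rack ang",np.arctan2(d3[1],d3[0]),np.linalg.norm(d3))
a=-2.603; e=np.array([np.cos(a),np.sin(a)]); m=np.array([-e[1],e[0]])
o=np.array([650.3,185.2])
for k in P: print(k,P[k],"along",e@(P[k]-o),"depth",m@(P[k]-o))
print("centre top-based",o+129.5*e+41*m)
E
```

```text
210.29273180545653 211.28333118772784
-2.5888511447949245 -2.585917941849397
rack ang -2.588362471114764 135.0663035562534
outH [649.9 188.8] along -1.5121390132977706 depth -3.3311572788921273
inH [657.5 177.7] along -2.282356131774557 depth 10.135496169789873
outF [470.9  78.4] along 208.7595438814262 depth -0.3558551392227675
inF [478.   66.2] along 208.97014991499148 depth 13.744474798734437
rkFarHandle [548.8  45.6] along 158.74524901490136 depth 67.75693398184129
rkFarHinge [663.7 116.6] along 23.69341466781063 depth 65.77996766044113
div [605.5  81.4] along 91.65922919786716 depth 66.14847601248086
rimInL [549.8  50. ] along 155.5612241571696 depth 64.50079946892085
bar? [512.5  56.5] along 184.29757459015954 depth 39.767806098813026
centre top-based [560.2  83.6]
```

Wrist view: the rack rim runs crop (222,241)–(566,236) with the divider at (393,237). Together the three views put the free place at about 126.5 mm along the leaf and 38.7 mm deep. Next is picking, centring the cap with two crossed squeezes.

```bash
python3 - <<'E'
from h import *
a=0.545
c=[507,-186]
move_pose([*c,200],down(a-np.pi/2)); command_gripper(56,8)
move_straight([*c,89],120)
command_gripper(20,6); print(current_width()); command_gripper(50,8)
move_straight([*c,89],100,down(a))
command_gripper(20,25); print(current_width(),current_wrist_force())
move_straight([*c,260],180)
im=get_image("side"); cv2.imwrite("pics/s5.png",cv2.resize(im[60:260,220:420,::-1],None,fx=3,fy=3))
print(current_width(),current_wrist_force(),current_t())
E
```

```text
32.28847444399081
31.675627765009548 [ 0.1 -0.4 -0.3]
31.5991568048561 [-1.1 -0.3 -1.4] 23.3917
```

View pics/s5.png

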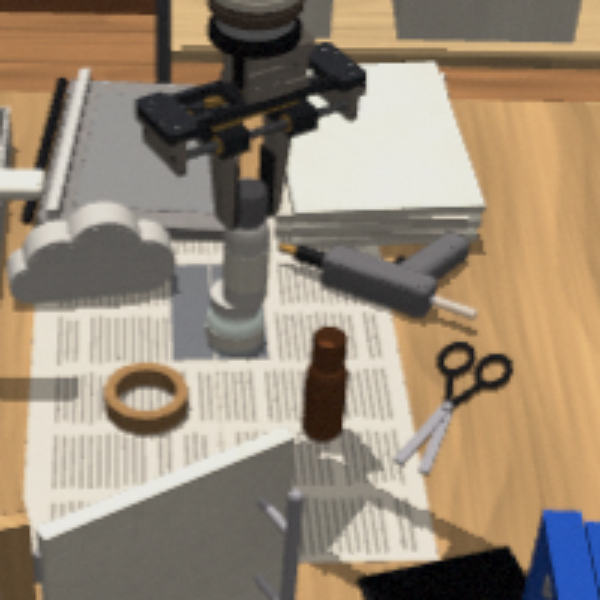

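Bottle held upright by the cap (width 31.6).

```bash
python3 - <<'E'
from h import *
al=-2.596; e=np.array([np.cos(al),np.sin(al)]); m=np.array([-e[1],e[0]])
o=np.array([650.3,185.2]); c=o+126.5*e+38.7*m; print(c)
a=0.545
move_straight([*(c+60*m),262],200,down(a))
move_straight([*c,262],120)
im=get_image("top"); cv2.imwrite("pics/t6.png",cv2.resize(im[115:295,175:355,::-1],None,fx=3,fy=3,interpolation=cv2.INTER_CUBIC))
im=get_image("side"); cv2.imwrite("pics/s6.png",cv2.resize(im[120:320,160:340,::-1],None,fx=3,fy=3,interpolation=cv2.INTER_CUBIC))
print(current_wrist_force(),current_t())
E
```

```text
[562.2  86.5]
[ 0.3 -0.2 -2.2] 25.475
```

View pics/t6.png

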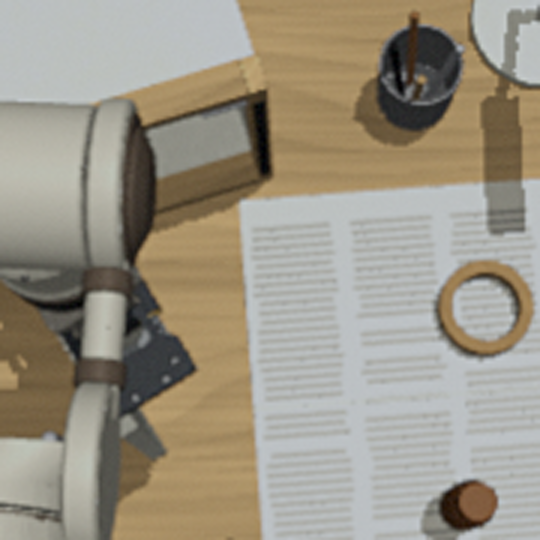

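View pics/s6.png

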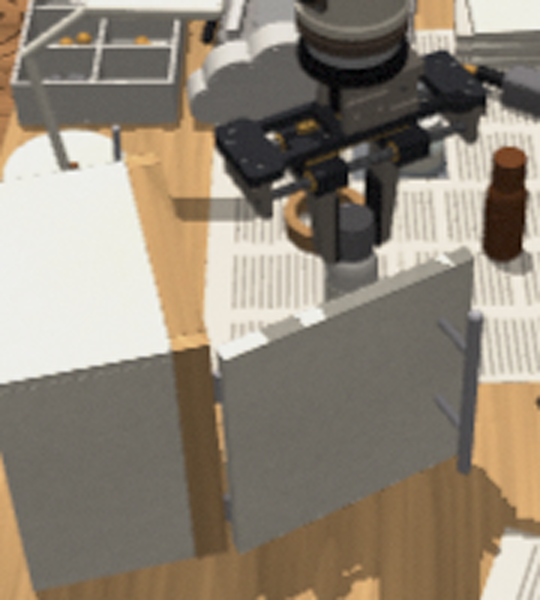

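The views are blocked by the arm. I'll lower in steps and watch the force.

```bash
python3 - <<'E'
from h import *
f0=np.array(current_wrist_force()); c=np.array(current_eef_pos())[:2]
for z in [250,242,234,226,218,210,204,201,199,198,197,196]:
    move_straight([*c,z],60); f=current_wrist_force()-f0; print(z,f,current_eef_pos())
    if abs(f).max()>5: break
print(current_width(),current_t())
im=get_image("wrist"); cv2.imwrite("pics/w7.png",im[:,:,::-1])
E
```

```text
250 [-0.9  0.3  0.9] [562.1  85.7 248.9]
242 [-0.1 -0.3  1. ] [562.2  86.  241.4]
234 [-0.4  0.4  0.2] [562.1  86.  233.3]
226 [ 0.3 -0.3  0.4] [562.1  86.  225.3]
218 [0.4 0.2 0.2] [562.1  86.  217.3]
210 [-0.1  0.1  0.4] [562.1  86.  209.3]
204 [0.6 0.2 0.8] [562.2  86.  203.4]
201 [ 0.  -0.1  0.4] [562.4  85.9 200.8]
199 [-0.9  0.   0.8] [562.4  86.  198.8]
198 [ 0.2 -0.2  1.2] [562.5  86.  197.9]
197 [ 0.2  1.  -0.6] [562.5  85.9 197. ]
196 [-1.4 -1.1  6.4] [562.9  85.8 196.9]
31.21487770694492 28.7417
```

View pics/w7.png

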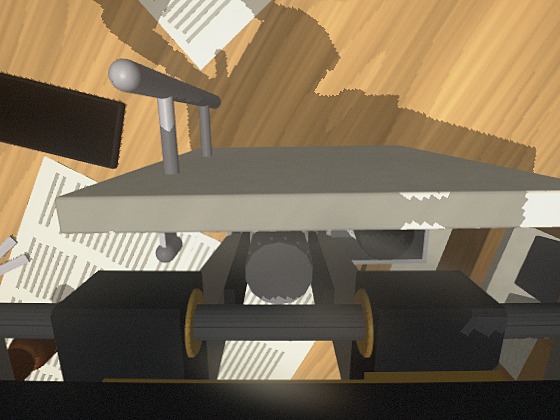

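It touched the floor at tip z 197, exactly as computed. Release and look.

```bash
python3 - <<'E'
from h import *
c=np.array(current_eef_pos())[:2]
command_gripper(44); dwell(.3)
move_straight([*c,330],150)
al=-2.596; e=np.array([np.cos(al),np.sin(al)]); m=np.array([-e[1],e[0]])
bar=[654.8,-14.4]; b=turn(bar,1.31); print(b)
t=b-90*m*1
move_pose([*b,330],down(YAW-1.31)); command_gripper(24,5)
for c,(y,x) in {"top":(100,150),"side":(130,150)}.items():
    im=get_image(c); cv2.imwrite(f"pics/{c}8.png",cv2.resize(im[y:y+190,x:x+190,::-1],None,fx=3.1,fy=3.1,interpolation=cv2.INTER_CUBIC))
im=get_image("wrist"); cv2.imwrite("pics/w8.png",im[:,:,::-1])
print(proj("wrist",[*b,240]),current_t())
E
```

```text
[467.6 133.6]
[279.2 209.4] 32.6167
```

View pics/top8.png

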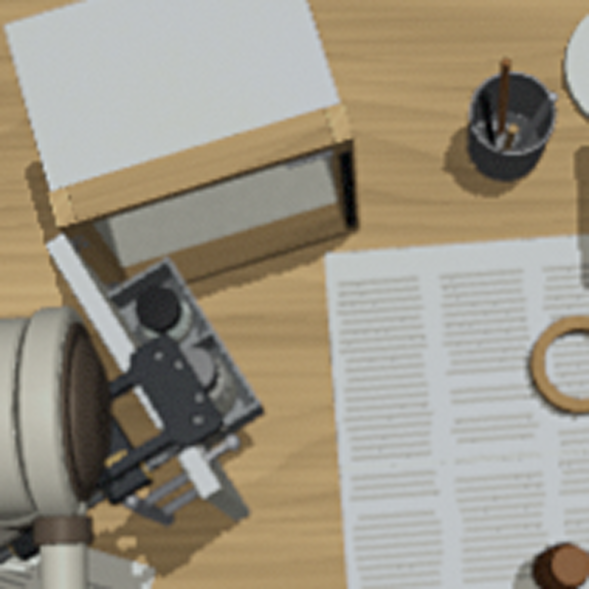

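View pics/w8.png

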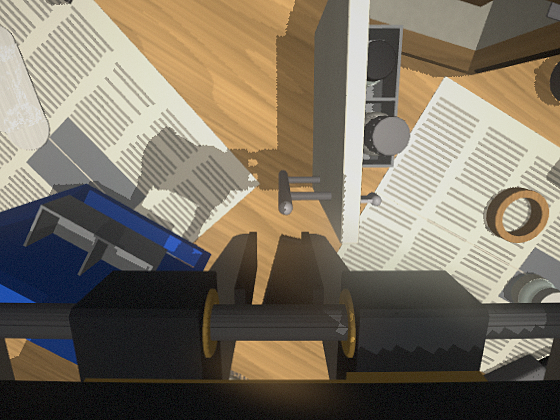

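View pics/side8.png

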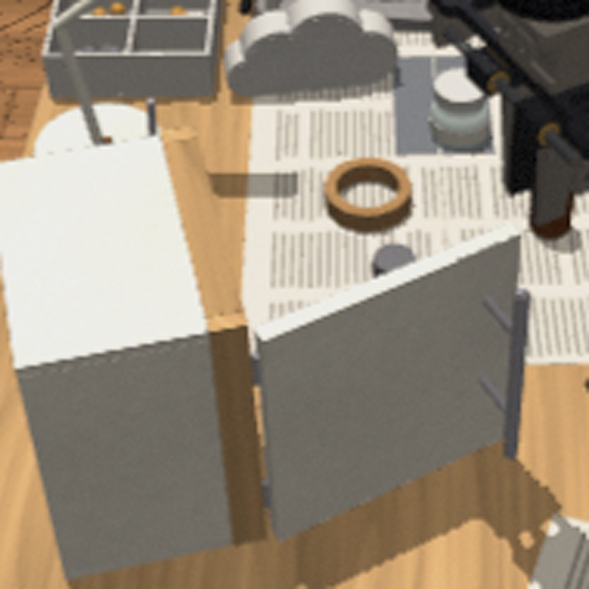

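The bottle stands in the free place with the jar beside it (wrist 388,135 and 380,60). Bar top is at (286,209), 7 px off the prediction, so I'll correct and re-hook loosely to swing it shut.

```bash
python3 - <<'E'
from h import *
w=atz("wrist",(286,209),240)[:2]; print(w)
bar=np.array([654.8,-14.4]); h=HN*n+HU*u
ang=lambda p: np.arctan2(*(p-h)[::-1])
q0=ang(bar)-ang(w); q0=(q0+np.pi)%(2*np.pi)-np.pi; print(q0,np.linalg.norm(bar-h),np.linalg.norm(w-h))
move_straight([*w,330],150,down(YAW-q0)); move_straight([*w,207],150)
print(current_wrist_force())
for q in np.arange(q0-.1,0.2,-.12):
    k=min(1,(q0-q)/.3); r=turn(bar,q)+(1-k)*(w-turn(bar,q0))
    move_straight([*r,207],75,down(YAW-q)); f=np.array(current_wrist_force()); print(round(q,2),f)
    if np.linalg.norm(f)>20: break
print(q,current_t(),current_joints())
for c,(y,x) in {"top":(100,150),"side":(130,150)}.items():
    im=get_image(c); cv2.imwrite(f"pics/{c}9.png",cv2.resize(im[y:y+190,x:x+190,::-1],None,fx=3.1,fy=3.1,interpolation=cv2.INTER_CUBIC))
E
```

```text
[470.8 129.1]
1.283487181388299 195.8451630975102 193.96037283072414
[-0.2 -0.1  0.3]
1.18 [ 0.1 -0.1  0. ]
1.06 [-0.   0.4 -0.2]
0.94 [ 0.5 -0.6  0.2]
0.82 [-0.4  1.4 -0.8]
0.7 [ 0.2  0.8 -0.2]
0.58 [ 0.6 -0.2  0.4]
0.46 [-0.3 -0.  -0.1]
0.34 [ 0.4 -0.   0.9]
0.22 [-0.2 -0.  -0.1]
0.22348718138829815 37.9583 [-0.2  0.3  1.5  0.   1.4 -0.3]
```

View pics/side9.png

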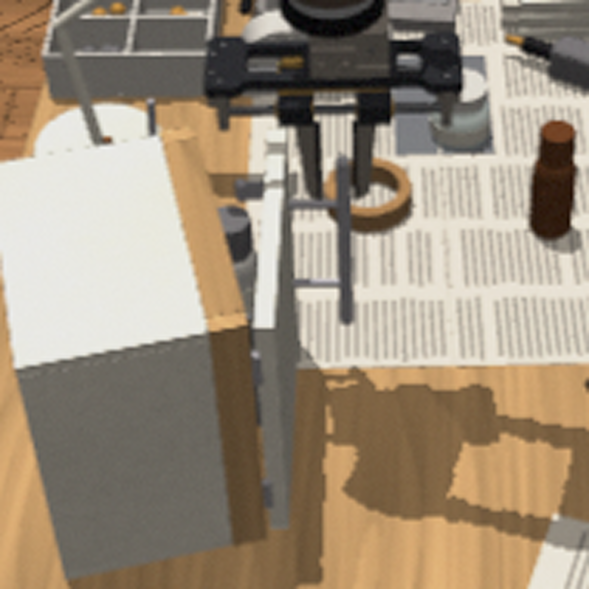

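View pics/top9.png

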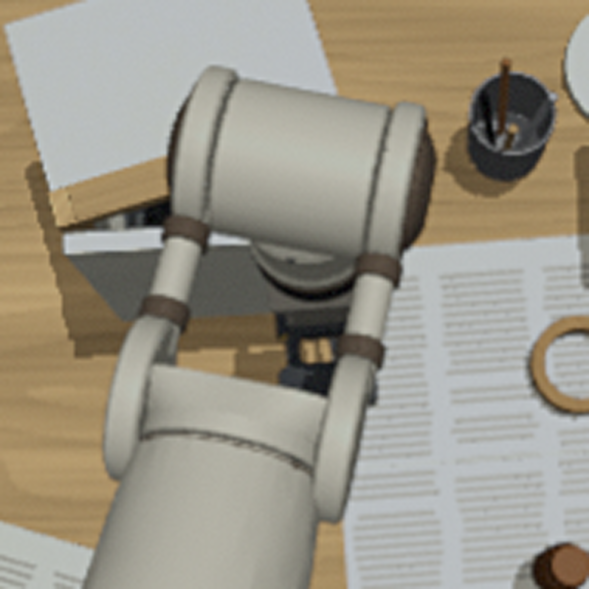

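```bash
python3 - <<'E'
from h import *
bar=np.array([654.8,-14.4])
f0=np.array(current_wrist_force())
for q in [.15,.08]:
    move_straight([*turn(bar,q),207],50,down(YAW-q)); print(q,current_wrist_force()-f0)
tang=turn(bar,0)-turn(bar,.01); tang/=np.linalg.norm(tang)
print("tang",tang,current_t())
s0=np.linalg.norm(turn(bar,.08)-bar); peak=0; s=-s0
while s<14:
    s+=0.5 if s>-6 else 2
    p=bar+tang*s
    move_straight([*p,207],15,down(YAW))
    f=-(np.array(current_wrist_force())-f0)[:2]@tang; a=(np.array(current_eef_pos())[:2]-bar)@tang
    print(round(s,1),round(f,1),round(a,1),end=" | ")
    peak=max(peak,f)
    if peak>6 and f<0.4*peak: print("snap"); break
    if f>20: print("too much"); break
print(current_t())
E
```

```text
0.15 [ 0.1 -0.   0.4]
0.08 [-0.  -0.4  0.2]
tang [ 1. -0.] 38.925
-13.7 0.2 -13.9 | -11.7 -0.9 -11.6 | -9.7 0.3 -9.5 | -7.7 0.4 -7.5 | -5.7 -1.2 -5.6 | -5.2 -0.3 -5.1 | -4.7 -0.6 -4.7 | -4.2 0.6 -4.1 | -3.7 -0.1 -3.6 | -3.2 -0.6 -3.1 | -2.7 -0.6 -2.7 | -2.2 1.9 -2.5 | -1.7 4.1 -2.2 | -1.2 5.9 -2.0 | -0.7 7.1 -1.9 | -0.2 9.1 -1.8 | 0.3 9.6 -1.5 | 0.8 10.0 -1.1 | 1.3 9.7 -0.6 | 1.8 10.0 -0.2 | 2.3 9.4 0.3 | 2.8 10.1 0.8 | 3.3 9.4 1.3 | 3.8 10.2 1.7 | 4.3 11.3 2.2 | 4.8 10.6 2.6 | 5.3 11.1 3.1 | 5.8 12.9 3.4 | 6.3 12.6 3.7 | 6.8 11.8 4.2 | 7.3 13.0 4.8 | 7.8 10.9 5.6 | 8.3 10.3 6.7 | 8.8 9.8 7.0 | 9.3 9.9 7.4 | 9.8 8.9 7.9 | 10.3 10.1 8.4 | 10.8 9.7 8.8 | 11.3 11.7 9.3 | 11.8 10.7 9.7 | 12.3 10.9 10.2 | 12.8 11.0 10.7 | 13.3 12.1 10.8 | 13.8 15.5 10.8 | 14.3 16.1 10.8 | 50.35
```

```bash
python3 - <<'E'
from h import *
print(current_wrist_force(),current_eef_pos(),current_width())
im=get_image("side"); cv2.imwrite("pics/s10.png",cv2.resize(im[150:300,160:310,::-1],None,fx=3.9,fy=3.9,interpolation=cv2.INTER_CUBIC))
E
```

```text
[-16.5   1.7   7. ] [665.6 -13.5 206.7] 33.88811422861125
```

View pics/s10.png

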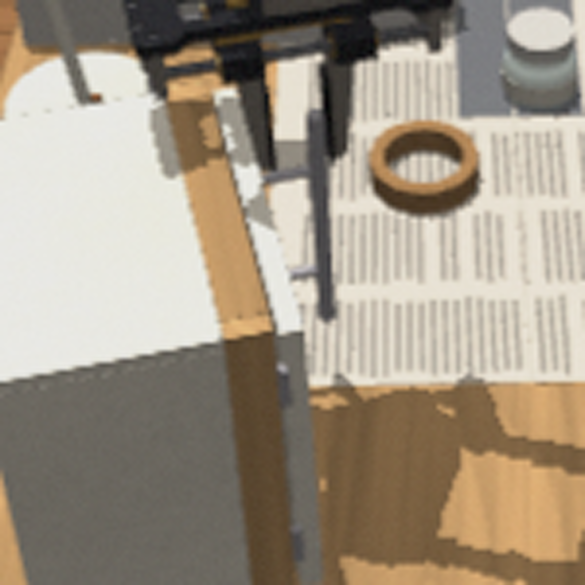

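The jaws had been spread to 33.9 mm: at the 5 N grip setting they yielded, which explains the 10 N plateau. The door carried 16.5 N and took a jump after 13 N, so it is probably home. I'll back out and verify with a stiff closed-finger push from the front.

```bash
python3 - <<'E'
from h import *
bar=np.array([654.0,-13.8])
move_straight([*bar,207],40); print(current_width(),current_wrist_force())
move_straight([*bar,262],150)
im=get_image("side"); cv2.imwrite("pics/s11.png",cv2.resize(im[150:300,160:310,::-1],None,fx=3.9,fy=3.9,interpolation=cv2.INTER_CUBIC))
im=get_image("wrist"); cv2.imwrite("pics/w11.png",im[:,:,::-1]); print(proj("wrist",[*bar,240]))
import json; p=camera_params("wrist"); json.dump({k:(np.array(x).tolist()) for k,x in p.items()},open("w11.json","w"))
print(current_t())
E
```

```text
24.038068911105544 [ 0.3 -0.6  0.2]
[278.  239.3]
51.5417
```

View pics/s11.png

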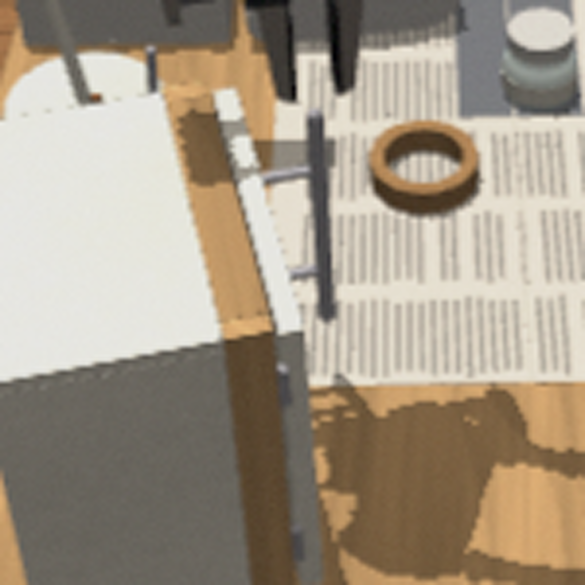

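View pics/w11.png

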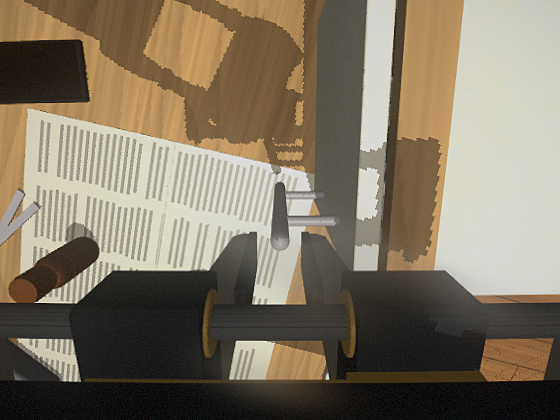

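```bash
python3 - <<'E'
from h import *
im=get_image("side")[:,:,::-1]; s0=cv2.imread("pics/side0.png")
# bar lower part + door free corner shift by ECC / phase correlation
for n_,(y0,y1,x0,x1) in {"bar":(188,235,232,252),"corner":(172,215,205,230),"static box":(205,300,150,200),"hinge end":(235,290,215,240)}.items():
    a=cv2.cvtColor(s0[y0:y1,x0:x1],6).astype(np.float32);b=cv2.cvtColor(im[y0:y1,x0:x1],6).astype(np.float32)
    W=np.eye(2,3,dtype=np.float32)
    try: cc,W=cv2.findTransformECC(a,b,W,cv2.MOTION_TRANSLATION); print(n_,cc,np.round(W[:,2],2))
    except Exception as e: print(n_,"ecc fail")
    print(n_,np.abs(a-b).mean())
bar=np.array([654,-13.8])
q1=proj("side",[*bar,150]); q2=proj("side",[*turn(bar,.01),150]); print("px per .01 rad",q2-q1)
E
```

```text
bar 0.9997218365484108 [-0. -0.]
bar 9.371277
corner 0.8245458507790108 [0.5 0.9]
corner 19.302326
static box 0.9998666116223245 [0. 0.]
static box 7.772421
hinge end 0.9994726456732861 [-0. -0.]
hinge end 5.5963635
px per .01 rad [0.8 0. ]
```

The bar's shift from the first picture is 0.00 px (0.8 px would be 0.01 rad), so the door is home and another push isn't needed. I'll move clear and check the bystanders.

```bash
python3 - <<'E'
from h import *
move_straight([600,-30,330],200)
im=get_image("side")[:,:,::-1]; cv2.imwrite("pics/s12.png",im); s0=cv2.imread("pics/side0.png")
a=cv2.cvtColor(s0[188:235,232:252],6).astype(np.float32);b=cv2.cvtColor(im[188:235,232:252],6).astype(np.float32)
print(cv2.findTransformECC(a,b,np.eye(2,3,dtype=np.float32),cv2.MOTION_TRANSLATION)[1][:,2],current_wrist_force(),current_t())
finish_job()
E
```

```text
[-0.  0.] [-0.3  0.9  1. ] 52.2333
the job is handed in; nothing more can be done
```

View pics/s12.png

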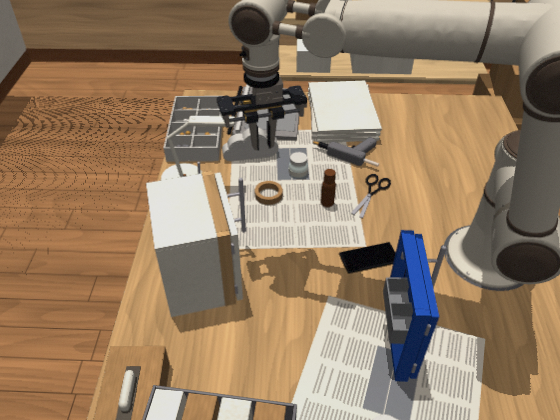

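The door is shut again with the glue bottle in the rack's free place, and I handed the job in at about 52 s. I pulled the door open by its bar to about 1.3 rad, then picked the grey-white bottle up by its cap and left the brown look-alike alone. It touched the rack floor at the height I had computed, and I let it go standing upright. Then I swung the door shut.

**Door:** In the last pictures the bar sits where it was at the start (0.00 px shift; 0.01 rad would show as about 0.8 px), so I judged it home. The gripper was clear of everything, with wrist force near zero.

**Bystanders:** In the last picture nothing on the table looks shifted. This was by eye only.

**What went wrong or stayed unchecked:**
- **Closing push:** My 5 N grip setting let the jaws spread, so the push showed a flat 10 N and the snap itself was not clear. It peaked at 13 N, and I ended at about 16.5 N on the door, below the 35 N limit. I did not repeat the push because the picture check settled it.
- **Bottle and jar:** I last saw the bottle's cap upright with the door about 0.2 rad open, and the jar before I swung the door. I could not see either after closing.

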